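# Fit the flat beater into the upturned sample mixer and hold it home

### The job

The hand mixer lies on its back in its cradle with its drive socket facing up: take the flat paddle beater out of the attachment rack, turn it until the four splines of its stem match the cross-shaped socket, and push it fully home against the spring until its collar sits flush on the socket. The spring would lift it out again, so finish while still holding the beater pressed home; do not let it come back up. Leave the whisk, the dough hook and everything else on the table where they are.

Things in the scene. Friction and masses are not known exactly. Their poses are not given: they have to be found in the camera images.
- beater: Loose flat paddle beater of bare metal, 0.12 kg, 107 mm tall, upright in a rack hole, stem down. Origin: centre of the stem's lower tip; z up its length. The tip is a cross-shaped spline, 0 to 20 mm: four lugs along its x and y axes, 24 mm across, each 6 mm wide (lowest 4 mm: 21 and 4 mm, a lead-in). Above: 9 mm shaft, 36 mm round collar from 26 to 31 mm, 9 mm neck, blade (see its point).
- beater_blade (a point): Point in the middle of the beater's flat blade, 85 mm above its tip, axes as the beater. The blade spans 45 to 107 mm above the tip, 46 mm wide along x, 10 mm thick along y: an open frame with a 12 mm middle bar. Its top edge, seen from above, shows the direction of one pair of lugs. Best gripped from above across the 10 mm thickness, around this point.
- drive: Steel drive spindle in the mixer's top, with a cross-shaped socket open upward. Origin: centre of the socket mouth, 150 mm above the table; z up. Slots along its x and y axes, 26.5 mm across, 8.5 mm wide (1.25 mm free each side of a lug); the cross repeats every quarter turn. It turns about z but stiffly (0.08 N m). Home: the collar lies on the mouth's rim, the beater's origin 26 mm below this one.
- plunger (a joint): Travel in m of the spring pin in the middle of the socket: 0 when free (pin top 14 mm below the mouth), 0.012 when the beater is home (stop at 0.014). It pushes up with 4 N at first touch and 8 N at home.
- mixer: White hand mixer on its back in a grey cradle, fixed. Housing 215 mm long, 88 mm wide, its flat top 118 mm above the table. Origin: on the table right under the drive axis; z up, x along the housing, which reaches from 63 mm behind to 153 mm ahead of the axis. The drive sits in a round turret, 52 mm across, that rises to 149 mm.
- rack: White attachment rack, a fixed block 70 mm (x) by 250 mm (y), 34 mm high, with three round upright holes of 29 mm at y = -80, 0 and +80 mm. Origin: centre of its underside. Collars rest on its top, so a beater's tip hangs 8 mm above the table.
- whisk: Loose balloon whisk of steel wire, 34 mm wide, 104 mm tall, with a 36 mm collar, in another rack hole. Origin at its lower tip. Leave it.
- hook: Loose spiral dough hook of steel bar, 32 mm wide, 102 mm tall, with a 36 mm collar, in another rack hole. Origin at its lower tip. Leave it.
- sample_jar: Closed glass sample jar, 68 mm across, 100 mm tall, standing on the table. Origin under its centre. Leave it.
- jar_lid: Loose white jar lid, 72 mm across, 12 mm high, flat on the table in front of the robot. Origin under its centre. Leave it.
- spoon: Steel spoon, 160 mm long along x, lying between mixer and rack. Leave it.
- cup: Clear cup, 72 mm across, 80 mm tall. Origin under its centre. Leave it.

How it is judged:
By the outcome, as a careful person would: the job done as asked, in the order asked, and still so for the second after the job is handed in, while the arm keeps its last pose, push and grip.
It also fails if it takes over 45 s, if anything falls off the work surface, if the arm or the gripper's body presses on something with over 40 N, if the wrist force passes 120 N, or if a joint passes its speed limit or range.

### The arm

A 6-joint arm with a two-finger parallel gripper is mounted at the origin on the work surface. World frame = base frame: x ahead of the robot, y to its left, z up, the work surface at z = 0. Lengths are in m, angles in degrees, forces in N, time in s.
With the tool pointing down it reaches from about 0.35 to 0.875 m from the base axis. Payload 4.2 kg.
Tool frame: the origin (TCP) lies at the very end of the fingers, on their centre line; the grasp point (between the pads) lies 19 mm behind it; z points along the fingers, y is the line along which they close (so a half turn about z gives the same grasp; the last joint's range is limited). The gripper opens to 87 mm and grips with 3 to 60 N. Pads are 19 mm wide; open, the fingers measure 117 mm over their backs; the gripper's body (75 mm by 190 mm) begins 51 mm behind the grasp point.
Start: joints at [84.259, 22.042, 0.453, 0, -68.411, -14.817], TCP at [0.219, 0.585, 0.223] pointing down, gripper open.
Joint ranges: [-179.83, 179.83], [-69.29, 118.12], [-61.27, 80.66], [-181.25, 117.63], [-171.15, -9.14], [-177.46, 177.46]. Speed limits (degrees/s): [159.86, 159.86, 180, 180, 180, 180].

### API

Orientations are given as a 3x3 rotation matrix whose columns are the frame's x, y, z axes.
In Python, from station import monitor, cams, ticket gives the robot as it stands.
- The arm moves only by the tool drive_tool, never from a script. Its argument "moves" is a list of rows, each an object with "delta_pos": the shift along the tool's x, y, z in mm, a list of three; "turn": the turn about the tool's z in rad; "claw": the opening, from 0 (shut) to 1 (fully open). A call has 1 to 12 rows; each row shifts and turns the commanded pose from where the row before left it, along the tool's axes as they then stand; what a row does not reach is not made up. A row lasts 1/8 s, in which the tool goes at most 62.5 mm and 10.7 degrees, less where a joint would pass 70% of its speed; a pose out of reach is approached as far as the arm can. A call is refused whole if a number of a shift passes 62.5 or a number of a turn 0.188, either way. A call with a gripper value outside its range is refused whole. The fingers move at their own pace and stop on an object; the grip force is fixed at half the most. Time passes only in rows, so rows that do not move let the fingers close. It gives the time, the measured TCP pose, the force, the opening and the grip force at its end, in the units of the state.
- monitor.sense(): the state, without advancing time (a new reading comes with each control period).
- cams.capture(name): name is "side" or "top" or "wrist"; returns a dict with "color" (420x560x3 uint8, red, green, blue), "range_z" (420x560 float32, m along the optical axis (not along the pixel's ray), 0 where there is no reading), "vertical_fov" (degrees; the focal length in pixels is half the picture's height over the tangent of half this angle, whatever the lens; pixels are square), "cx", "cy" (the principal point, pixels), "dist" ([k1, k2, p1, p2, k3] as OpenCV has them; the pictures are not rectified), "extrinsics" (4x4, takes a point from camera to world coordinates). Camera axes: x right, y down, z forward; pixel columns grow to the right and rows downward; lengths in m; the calibration is good to about 2 mm. A picture is of the moment at which its call begins.
- ticket.finish_job(): hands the job in; it is judged then, once.
The state is a dict: "time_s": time; "joints": joint angles; "joint_velocities": joint speeds; "effort": joint torques, N m; "tcp_pos": TCP position; "ee_rot": TCP orientation; "wrist_force": force on the tool from outside, world axes, zero at the start; "moment": the same for the moment, N m; "gripper_width": opening from 0.0 (shut) to 1.0 (fully open); "gripper_force": force on a finger pad.
Only numpy, scipy, OpenCV 4.12 (cv2) and the standard library are available. Lean on these libraries where they do the work, as an engineer would, in place of code of your own. Each camera call takes 0.05 s, during which the arm holds its last target. There are 200 camera calls.

## Working session

There is one attempt and no reset: what is moved stays moved. The work goes in short steps, Python scripts to look and compute and a tool call to move; the robot and the scene stay as the last step left them, time stands still between calls to the robot, and variables do not carry over. Pictures are saved under pics/ and viewed, at most 10 in all, crops included, and the job is handed in when it is done.

Besides the shell and the picture viewer there is one more tool, called after "Request:" as name(argument=value, ...), one argument or row to a line, values as JSON. drive_tool: Moves the arm, as the interface text tells. Its arguments: {"type":"object","properties":{"moves":{"type":"array","items":{"type":"object","properties":{"delta_pos":{"type":"array","items":{"type":"number"}},"turn":{"type":"number"},"claw":{"type":"number"}}}}},"required":["moves"]}

```bash
mkdir -p pics
cat > h.py <<'E'
import numpy as np, cv2
from station import monitor, cams, ticket
def cap(n):
    c=cams.capture(n); h=c['color'].shape[0]
    f=h/2/np.tan(np.radians(c['vertical_fov'])/2)
    c['K']=np.array([[f,0,c['cx']],[0,f,c['cy']],[0,0,1]]); return c
def save(c,p): cv2.imwrite('pics/'+p,cv2.cvtColor(c['color'],cv2.COLOR_RGB2BGR))
def cloud(c):
    v,u=np.mgrid[0:420,0:560]
    p=cv2.undistortPoints(np.stack([u.ravel(),v.ravel()],1).astype(np.float64)[:,None],c['K'],np.array(c['dist']))[:,0].reshape(420,560,2)
    z=c['range_z'].astype(float); P=np.stack([p[...,0]*z,p[...,1]*z,z],-1)
    E=np.array(c['extrinsics']); W=P@E[:3,:3].T+E[:3,3]; W[z==0]=np.nan; return W
def plane(c,uv,h):
    p=cv2.undistortPoints(np.array(uv,float).reshape(-1,1,2),c['K'],np.array(c['dist']))[:,0]
    E=np.array(c['extrinsics']); d=np.c_[p,np.ones(len(p))]@E[:3,:3].T
    return E[:3,3]+d*((h-E[2,3])/d[:,2])[:,None]
E
python3 - <<'E'
from h import *
s=monitor.sense(); print(s)
for n in ['top','side']:
    c=cap(n); save(c,n+'0.png'); np.savez(n+'0.npz',W=cloud(c)); print(n,c['extrinsics'],c['dist'])
E
```

```text
{'time_s': 0.0, 'joints': array([ 8.42590036e+01,  2.20896241e+01,  3.78664817e-01, -2.79805194e-02,
       -6.84124980e+01, -1.48151018e+01]), 'joint_velocities': array([-0.03061487, -0.02412883,  0.0549807 , -0.00404007, -0.02141569,
        0.07392736]), 'effort': array([ 6.45787823e-04, -3.90662277e+01,  1.87404388e+01,  4.21974331e+00,
        1.10194882e-02, -1.90840738e-04]), 'tcp_pos': array([0.21924148, 0.58462461, 0.2214666 ]), 'ee_rot': array([[ 9.36265615e-01, -3.51292261e-01, -6.67357642e-04],
       [-3.51292877e-01, -9.36263270e-01, -2.09846237e-03],
       [ 1.12351141e-04,  2.19915615e-03, -9.99997576e-01]]), 'wrist_force': array([-1.01377299, -0.69623766,  0.65062802]), 'moment': array([ 0.00780706, -0.00298372,  0.00173062]), 'gripper_force': 0.0, 'gripper_width': 0.9987601573452066}
top [[-0.02430417 -0.98724901  0.15731719  0.34630799]
 [-0.9996695   0.02268174 -0.01210049 -0.05207258]
 [ 0.00837797 -0.15755929 -0.98747399  1.43198459]
 [ 0.          0.          0.          1.        ]] [-0.11051368  0.          0.          0.          0.        ]
side [[-0.8222431  -0.36986043  0.43257317  0.13449431]
 [-0.56902891  0.5490181  -0.61219705  0.4751968 ]
 [-0.01106304 -0.74952144 -0.66188762  0.73027222]
 [ 0.          0.          0.          1.        ]] [-0.09736084  0.          0.          0.          0.        ]
```

View pics/top0.png

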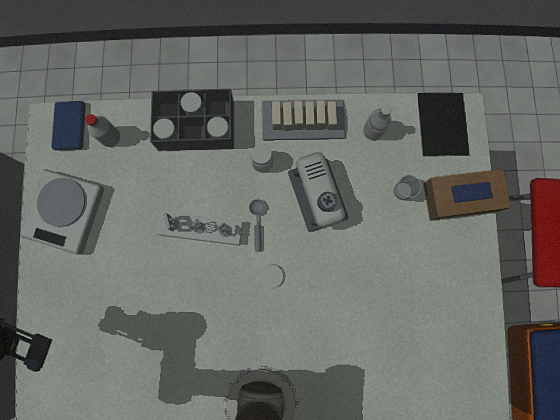

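View pics/side0.png

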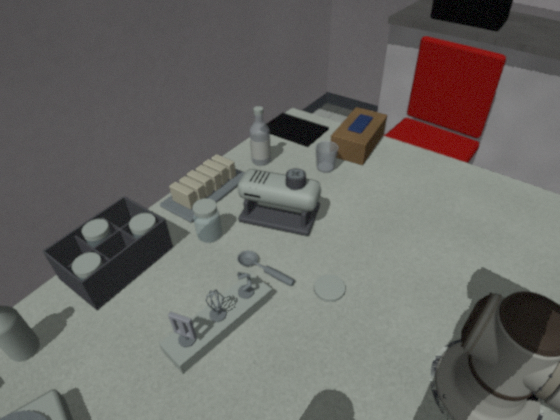

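The top view shows the mixer with its drive at about (327,202) and the rack from (160,235) to (247,243). In the side view the paddle is the left attachment at (182,325), which is the +y end hole at about (178,225) in the top view. Next I'll measure both.

Run:
```python
from h import *
W=np.load('top0.npz')['W']; S=np.load('side0.npz')['W']
def show(n,A,box,z0,z1):
    u0,u1,v0,v1=box; a=A[v0:v1,u0:u1].reshape(-1,3); a=a[(a[:,2]>z0)&(a[:,2]<z1)]
    print(n,len(a),a.mean(0).round(4) if len(a) else '', cv2.minAreaRect((a[:,:2]*1000).astype(np.float32)) if len(a)>2 else '')
show('turret',W,(300,350,180,225),.137,.16)
show('turretS',S,(280,312,160,195),.137,.16)
show('rack',W,(150,255,205,250),.026,.042)
show('rackS',S,(155,280,270,375),.026,.042)
show('blade',W,(155,195,205,245),.07,.13)
show('bladeS',S,(160,200,305,350),.06,.13)
show('bladeStop',S,(160,200,305,350),.102,.125)
show('mixertop',W,(290,350,145,235),.10,.128)
c=cap('wrist');save(c,'w0.png')
```

```text
turret 253 [ 0.5712 -0.1988  0.1483] ((571.6613159179688, -199.32814025878906), (50.71565246582031, 50.96632766723633), 88.68235778808594)
turretS 269 [ 0.5675 -0.1952  0.1471] ((569.4384765625, -199.12472534179688), (49.57438659667969, 52.55794143676758), 8.792318344116211)
rack 1654 [0.5179 0.1696 0.0344] ((519.783935546875, 173.69235229492188), (250.2033233642578, 71.02214813232422), 81.64715576171875)
rackS 3194 [0.514  0.1823 0.0349] ((519.3450317382812, 172.70455932617188), (252.4438018798828, 74.76001739501953), 81.98566436767578)
blade 118 [0.5277 0.2374 0.1044] ((521.3090209960938, 220.53497314453125), (95.89141082763672, 41.800331115722656), 72.44203186035156)
bladeS 454 [0.528  0.2541 0.0926] ((529.9669189453125, 252.73770141601562), (47.101776123046875, 11.94156551361084), 16.143890380859375)
bladeStop 181 [0.5285 0.2536 0.1129] ((530.1102905273438, 252.8123016357422), (46.76369094848633, 11.480764389038086), 15.488710403442383)
mixertop 1844 [ 0.6172 -0.1826  0.1152] ((615.2636108398438, -186.24102783203125), (214.26361083984375, 87.83531951904297), 17.708499908447266)
```

```bash
cat >> h.py <<'E'
def plan(xyz,yaw=None):
    s=monitor.sense(); R=s['ee_rot']; cur=np.degrees(np.arctan2(R[1,0],R[0,0]))
    print('t',s['time_s'],'tcp',s['tcp_pos'].round(4),'yaw',cur.round(2),'F',s['wrist_force'].round(1),'j',s['joints'].round(1))
    print('tool delta mm',(R.T@(np.array(xyz)-s['tcp_pos'])*1000).round(1))
    if yaw is not None: print('turn rad',round(np.radians(cur-yaw),4))
E
python3 - <<'E'
from h import *
c=cap('wrist');s=monitor.sense();R=s['ee_rot'];E=np.array(c['extrinsics'])
print((R.T@(E[:3,3]-s['tcp_pos'])).round(4),(R.T@E[:3,:3]).round(3),c['vertical_fov'],c['dist'])
plan([.571,-.2,.3])
E
```

```text
[ 0.0831 -0.0004 -0.1624] [[-0.    -0.952 -0.307]
 [ 1.    -0.     0.   ]
 [-0.    -0.307  0.952]] 69.91271334314561 [0.00141933 0.         0.         0.         0.        ]
t 0.2 tcp [0.2193 0.5849 0.2219] yaw -20.56 F [-0.2  0.4  0.6] j [ 84.3  22.1   0.4  -0.  -68.4 -14.8]
tool delta mm [604.9 611.5 -77.2]
```

Request:
drive_tool(
  moves=[
    {"delta_pos": [42, 42.4, -5.3]},
    {"delta_pos": [42, 42.4, -5.3]},
    {"delta_pos": [42, 42.4, -5.3]},
    {"delta_pos": [42, 42.4, -5.3]},
    {"delta_pos": [42, 42.4, -5.3]},
    {"delta_pos": [42, 42.4, -5.3]},
    {"delta_pos": [42, 42.4, -5.3]},
    {"delta_pos": [42, 42.4, -5.3]},
    {"delta_pos": [42, 42.4, -5.3]},
    {"delta_pos": [42, 42.4, -5.3]},
    {"delta_pos": [42, 42.4, -5.3]},
    {"delta_pos": [42, 42.4, -5.3]},
  ],
)

```text
invalid input
```

Request:
drive_tool(
  moves=[
    {"delta_pos": [33, 34, -5]},
    {"delta_pos": [33, 34, -5]},
    {"delta_pos": [33, 34, -4]},
    {"delta_pos": [0, 0, 0], "claw": 0.6},
    {"delta_pos": [0, 0, 0], "claw": 0.6},
  ],
)

```text
invalid input
```

Run:
```python
from h import *
c=cap('wrist');save(c,'w1.png');W=cloud(c);np.savez('w1.npz',W=W,K=c['K'],dist=c['dist'],E=c['extrinsics'],color=c['color'])
m=(W[...,2]>.14)&(W[...,2]<.158)&(np.hypot(W[...,0]-.57,W[...,1]+.2)<.04)
v,u=np.nonzero(m);print(u.min(),u.max(),v.min(),v.max());a=W[m];print(np.median(a,0),cv2.minEnclosingCircle((a[:,:2]*1000).astype(np.float32)))
cv2.imwrite('pics/w1c.png',cv2.resize(cv2.imread('pics/w1.png')[v.min()-15:v.max()+15,u.min()-15:u.max()+15],None,fx=4,fy=4)[:600,:800])
plan([.571,-.2,.3])
```

```text
Traceback (most recent call last):
ValueError: zero-size array to reduction operation minimum which has no identity
```

Request:
drive_tool(
  moves=[
    {"delta_pos": [42, 42.4, -5.3], "turn": 0, "claw": 0.6},
    {"delta_pos": [42, 42.4, -5.3], "turn": 0, "claw": 0.6},
    {"delta_pos": [42, 42.4, -5.3], "turn": 0, "claw": 0.6},
    {"delta_pos": [42, 42.4, -5.3], "turn": 0, "claw": 0.6},
    {"delta_pos": [42, 42.4, -5.3], "turn": 0, "claw": 0.6},
    {"delta_pos": [42, 42.4, -5.3], "turn": 0, "claw": 0.6},
    {"delta_pos": [42, 42.4, -5.3], "turn": 0, "claw": 0.6},
    {"delta_pos": [42, 42.4, -5.3], "turn": 0, "claw": 0.6},
    {"delta_pos": [42, 42.4, -5.3], "turn": 0, "claw": 0.6},
    {"delta_pos": [42, 42.4, -5.3], "turn": 0, "claw": 0.6},
    {"delta_pos": [42, 42.4, -5.3], "turn": 0, "claw": 0.6},
    {"delta_pos": [42, 42.4, -5.3], "turn": 0, "claw": 0.6},
  ],
)

```text
time_s: 1.75
tcp_pos: [0.5132, -0.0701, 0.2865]
ee_rot: [[0.936, -0.351, 0.001], [-0.351, -0.936, 0.0], [0.001, -0.0, -1.0]]
wrist_force: [0.7, 0.1, 0.6]
gripper_width: 0.599
gripper_force: 0.0
```

Request:
drive_tool(
  moves=[
    {"delta_pos": [33, 34, -5], "turn": 0, "claw": 0.6},
    {"delta_pos": [33, 34, -5], "turn": 0, "claw": 0.6},
    {"delta_pos": [33, 34, -4], "turn": 0, "claw": 0.6},
    {"delta_pos": [0, 0, 0], "turn": 0, "claw": 0.6},
    {"delta_pos": [0, 0, 0], "turn": 0, "claw": 0.6},
  ],
)

```text
time_s: 2.38
tcp_pos: [0.5691, -0.1982, 0.2997]
ee_rot: [[0.936, -0.352, -0.001], [-0.352, -0.936, 0.0], [-0.001, -0.0, -1.0]]
wrist_force: [-0.1, 0.3, 0.2]
gripper_width: 0.6
gripper_force: 0.0
```

Run:
```python
from h import *
c=cap('wrist');save(c,'w1.png');W=cloud(c);np.savez('w1.npz',W=W,K=c['K'],dist=c['dist'],E=c['extrinsics'],color=c['color'])
m=(W[...,2]>.14)&(W[...,2]<.158)&(np.hypot(W[...,0]-.57,W[...,1]+.2)<.04)
v,u=np.nonzero(m);print(u.min(),u.max(),v.min(),v.max());a=W[m];print(np.median(a,0),cv2.minEnclosingCircle((a[:,:2]*1000).astype(np.float32)))
cv2.imwrite('pics/w1c.png',cv2.resize(cv2.imread('pics/w1.png')[v.min()-15:v.max()+15,u.min()-15:u.max()+15],None,fx=4,fy=4)[:600,:800])
plan([.571,-.2,.3])
```

```text
263 310 161 209
[ 0.57306512 -0.19997922  0.14958369] ((571.6033935546875, -199.42906188964844), 26.108383178710938)
t 2.425 tcp [ 0.5691 -0.1977  0.3   ] yaw -20.52 F [-0.4  0.3  0.3] j [ -3.8  17.5   4.8  -0.  -77.3  73.3]
tool delta mm [2.6 1.5 0. ]
```

View pics/w1c.png

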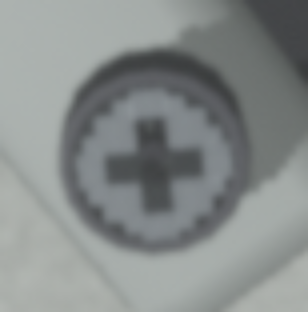

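The crop shows the drive with its dark cross socket, centred at about (153,165) in the crop. The cross is rotated only slightly, and one slot runs roughly along the image rows.

```bash
cat >> h.py <<'E'
def cross(c,z=.150,pre=(.571,-.199)):
    # resample rim plane to metric grid 0.25mm, centre pre
    n=161;g=(np.arange(n)-80)*.25e-3
    X,Y=np.meshgrid(pre[0]+g,pre[1]+g); P=np.stack([X,Y,np.full_like(X,z)],-1).reshape(-1,3)
    E=np.linalg.inv(np.array(c['extrinsics']))
    px=cv2.projectPoints(P,cv2.Rodrigues(E[:3,:3])[0],E[:3,3],c['K'],np.array(c['dist']))[0].reshape(n,n,2).astype(np.float32)
    I=cv2.remap(cv2.cvtColor(c['color'],cv2.COLOR_RGB2GRAY),px[...,0],px[...,1],cv2.INTER_CUBIC)
    I=cv2.GaussianBlur(I,(0,0),1.5)
    core=np.hypot(X-pre[0],Y-pre[1])<.016
    t,_=cv2.threshold(I[core][None],0,255,cv2.THRESH_OTSU); m=((I<t)&core).astype(np.uint8)
    k,l,st,ce=cv2.connectedComponentsWithStats(m); i=1+st[1:,4].argmax(); M=l==i
    ctr=np.array([X[M].mean(),Y[M].mean()])
    d=(X[M]-ctr[0])+1j*(Y[M]-ctr[1]); w=np.abs(d)>.006; ang=np.degrees(np.angle(np.sum((d[w])**4)))/4
    r=cv2.minAreaRect((np.c_[X[M],Y[M]]*1e3).astype(np.float32))
    return ctr,ang,M.sum()*.0625,r,I,M
E
python3 - <<'E'
from h import *
z=np.load('w1.npz');c=dict(K=z['K'],dist=z['dist'],extrinsics=z['E'],color=z['color'])
ctr,ang,A,r,I,M=cross(c);print(ctr,ang,A,r)
cv2.imwrite('pics/x1.png',cv2.resize(np.hstack([I,(M*255).astype(np.uint8)]),None,fx=2,fy=2))
for x in [(.5719,.1)]: pass
plan([.5305,.2527,.3],15.8)
E
```

```text
[ 0.57121187 -0.19915585] -15.454230847374722 350.0 ((571.2322998046875, -199.18898010253906), (22.388504028320312, 22.29464340209961), 29.604454040527344)
t 2.425 tcp [ 0.5691 -0.1977  0.3   ] yaw -20.52 F [-0.4  0.3  0.3] j [ -3.8  17.5   4.8  -0.  -77.3  73.3]
tool delta mm [-1.941e+02 -4.083e+02  2.000e-01]
turn rad -0.6339
```

View pics/x1.png

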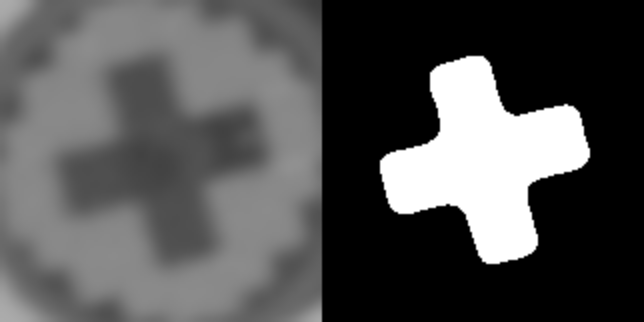

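The rectified patch shows the cross cleanly: centre (0.5712, -0.1992), angle -15.5° (mod 90). Now I'll go over the beater.

Request:
drive_tool(
  moves=[
    {"delta_pos": [-24.3, -51, 0], "turn": 0, "claw": 0.6},
    {"delta_pos": [-24.3, -51, 0], "turn": 0, "claw": 0.6},
    {"delta_pos": [-24.3, -51, 0], "turn": 0, "claw": 0.6},
    {"delta_pos": [-24.3, -51, 0], "turn": 0, "claw": 0.6},
    {"delta_pos": [-24.3, -51, 0], "turn": 0, "claw": 0.6},
    {"delta_pos": [-24.3, -51, 0], "turn": 0, "claw": 0.6},
    {"delta_pos": [-24.3, -51, 0], "turn": 0, "claw": 0.6},
    {"delta_pos": [-24, -51, 0], "turn": -0.1585, "claw": 0.6},
    {"delta_pos": [0, 0, 0], "turn": -0.1585, "claw": 0.6},
    {"delta_pos": [0, 0, 0], "turn": -0.1585, "claw": 0.6},
    {"delta_pos": [0, 0, 0], "turn": -0.1585, "claw": 0.6},
    {"delta_pos": [0, 0, 0], "turn": 0, "claw": 0.6},
  ],
)

```text
time_s: 3.92
tcp_pos: [0.53, 0.2525, 0.3006]
ee_rot: [[0.962, 0.272, 0.0], [0.272, -0.962, 0.001], [0.0, -0.0, -1.0]]
wrist_force: [0.4, -0.0, -0.5]
gripper_width: 0.597
gripper_force: 0.0
```

Run:
```python
from h import *
c=cap('wrist');save(c,'w2.png');W=cloud(c)
for z0,z1 in((.105,.125),(.06,.125)):
    m=(W[...,2]>z0)&(W[...,2]<z1)&(np.hypot(W[...,0]-.5305,W[...,1]-.2527)<.035)
    a=W[m];print(m.sum(),a.mean(0).round(4),cv2.minAreaRect((a[:,:2]*1000).astype(np.float32)))
plan([.5303,.2527,.076],15.8)
```

```text
334 [0.5319 0.2541 0.1148] ((530.8197631835938, 253.70401000976562), (45.32351303100586, 9.65931510925293), 15.573016166687012)
373 [0.5341 0.2546 0.1116] ((530.9158935546875, 253.73768615722656), (45.54253387451172, 9.872834205627441), 15.159653663635254)
t 3.975 tcp [0.5302 0.2523 0.3006] yaw 15.71 F [-0.1 -0.5 -0.2] j [ 41.2  15.9   2.6  -0.  -76.7  64.5]
tool delta mm [ 1.000e-01 -2.000e-01  2.246e+02]
turn rad -0.0016
```

View pics/w2.png

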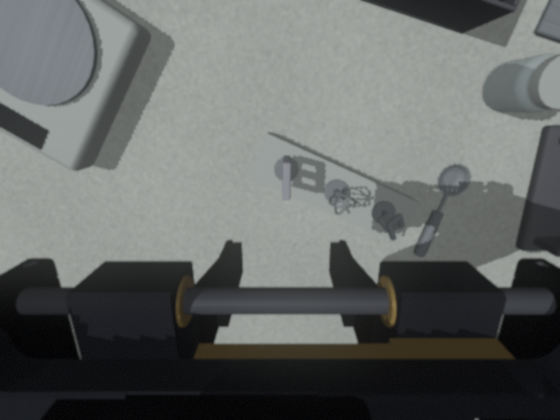

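The paddle stands at (287,178), lined up with the gap between the fingers. The whisk and hook are clear to its right. Descending to grasp.

Request:
drive_tool(
  moves=[
    {"delta_pos": [0.5, -0.6, 45], "turn": 0, "claw": 0.6},
    {"delta_pos": [0, 0, 45], "turn": 0, "claw": 0.6},
    {"delta_pos": [0, 0, 40], "turn": 0, "claw": 0.6},
    {"delta_pos": [0, 0, 36], "turn": 0, "claw": 0.6},
    {"delta_pos": [0, 0, 30], "turn": 0, "claw": 0.6},
    {"delta_pos": [0, 0, 20], "turn": 0, "claw": 0.6},
    {"delta_pos": [0, 0, 10], "turn": 0, "claw": 0.6},
    {"delta_pos": [0, 0, 0], "turn": 0, "claw": 0.4},
    {"delta_pos": [0, 0, 0], "turn": 0, "claw": 0.0},
    {"delta_pos": [0, 0, 0], "turn": 0, "claw": 0.0},
    {"delta_pos": [0, 0, 0], "turn": 0, "claw": 0.0},
    {"delta_pos": [0, 0, 0], "turn": 0, "claw": 0.0},
  ],
)

```text
time_s: 5.48
tcp_pos: [0.5315, 0.2525, 0.0744]
ee_rot: [[0.962, 0.272, 0.0], [0.272, -0.962, 0.0], [0.0, -0.0, -1.0]]
wrist_force: [1.0, -0.5, 0.4]
gripper_width: 0.118
gripper_force: 0.9
```

Request:
drive_tool(
  moves=[
    {"delta_pos": [0, 0, 0], "turn": 0, "claw": 0.0},
    {"delta_pos": [0, 0, 0], "turn": 0, "claw": 0.0},
    {"delta_pos": [0, 0, -10], "turn": 0, "claw": 0.0},
    {"delta_pos": [0, 0, -25], "turn": 0, "claw": 0.0},
    {"delta_pos": [0, 0, -40], "turn": 0, "claw": 0.0},
    {"delta_pos": [0, 0, -50], "turn": 0, "claw": 0.0},
    {"delta_pos": [0, 0, -50], "turn": 0, "claw": 0.0},
    {"delta_pos": [0, 0, -30], "turn": 0, "claw": 0.0},
    {"delta_pos": [0, 0, 0], "turn": 0, "claw": 0.0},
    {"delta_pos": [0, 0, 0], "turn": 0, "claw": 0.0},
  ],
)

```text
time_s: 6.72
tcp_pos: [0.5305, 0.2521, 0.2777]
ee_rot: [[0.962, 0.271, -0.003], [0.271, -0.962, -0.001], [-0.003, 0.0, -1.0]]
wrist_force: [-0.7, -0.3, -2.7]
gripper_width: 0.11
gripper_force: 30.0
```

Run:
```python
from h import *
s=monitor.sense();print(s['gripper_width'],s['gripper_force'],s['wrist_force'])
c=cap('wrist');save(c,'w3.png');W=cloud(c);R=s['ee_rot'];T=(W-s['tcp_pos'])@R*1000
np.save('T3.npy',T)
c=cap('side');save(c,'s3.png');Ts=(cloud(c)-s['tcp_pos'])@R*1000
for n,t in(('w',T),('s',Ts)):
  for z0,z1 in((-42,-34),(10,30),(30,41),(33,38),(45,70)):
    m=(t[...,2]>z0)&(t[...,2]<z1)&(np.hypot(t[...,0],t[...,1])<32)
    if m.sum()>2: print(n,z0,m.sum(),t[m].min(0).round(1),t[m].max(0).round(1),np.mgrid[0:420,0:560][:,m].mean(1).round(0))
plan([.5712,-.1992,.26],-15.5)
```

```text
0.1102330782095114 29.96880802558735 [-0.7261813  -0.34588819 -2.72747228]
w -42 1594 [-23.7 -15.1 -42. ] [ 22.7  12.2 -34. ] [282. 286.]
w 10 72 [20.3 -6.3 10. ] [22.7  3.3 18.9] [212. 285.]
w 30 844 [ -7.8 -19.   33.5] [17.2 16.1 40.3] [226. 285.]
w 33 819 [ -7.8 -19.   33.5] [17.2 16.1 38. ] [226. 285.]
w 45 22 [10.9 -4.2 55.9] [11.5  1.3 62.4] [206. 286.]
s -42 116 [-24.8 -18.7 -42. ] [  9.4  16.2 -34. ] [244. 160.]
s 10 131 [-24.7  -6.6  10.2] [22.   4.5 29.7] [267. 163.]
s 30 240 [-19.1 -18.8  30.1] [16.9 10.4 40.3] [275. 164.]
s 33 207 [-19.1 -18.8  33.4] [16.9 10.4 37.9] [275. 164.]
s 45 78 [-13.8 -12.9  48.9] [ 1.9  2.8 67.4] [284. 169.]
t 6.825 tcp [0.5306 0.252  0.2772] yaw 15.76 F [ 0.9  0.1 -0.6] j [ 41.2  16.6   0.3  -0.  -73.9  64.6]
tool delta mm [-83.4 445.2  18. ]
turn rad 0.5456
```

View pics/w3.png

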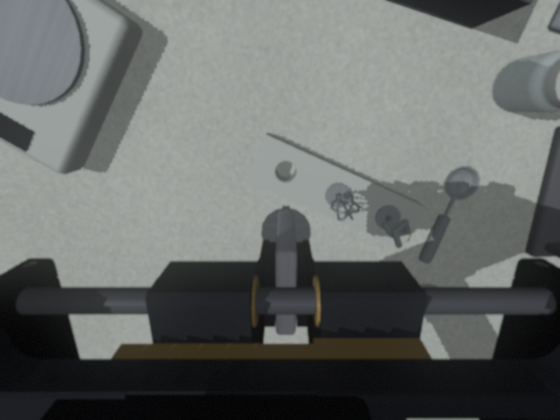

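The beater is held at grip 30 N with its collar visible at (287,228), straight, and the rack hole is empty. I'll move next to the socket at the final yaw, 45 mm short of it, for one close look.

Request:
drive_tool(
  moves=[
    {"delta_pos": [-15.2, 52.7, 0], "turn": 0, "claw": 0.0},
    {"delta_pos": [-15.2, 52.7, 0], "turn": 0, "claw": 0.0},
    {"delta_pos": [-15.2, 52.7, 0], "turn": 0, "claw": 0.0},
    {"delta_pos": [-15.2, 52.7, 0], "turn": 0, "claw": 0.0},
    {"delta_pos": [-15.2, 52.7, 0], "turn": 0, "claw": 0.0},
    {"delta_pos": [-15.2, 52.7, 0], "turn": 0, "claw": 0.0},
    {"delta_pos": [-15.2, 52.7, 0], "turn": 0, "claw": 0.0},
    {"delta_pos": [-15.2, 52.7, 0], "turn": 0.1364, "claw": 0.0},
    {"delta_pos": [0, 0, 0], "turn": 0.1364, "claw": 0.0},
    {"delta_pos": [0, 0, 10], "turn": 0.1364, "claw": 0.0},
    {"delta_pos": [0, 0, 15], "turn": 0.1364, "claw": 0.0},
    {"delta_pos": [0, 0, 2], "turn": 0, "claw": 0.0},
  ],
)

```text
time_s: 8.32
tcp_pos: [0.5277, -0.1862, 0.2497]
ee_rot: [[0.964, -0.266, -0.005], [-0.266, -0.964, 0.001], [-0.005, 0.001, -1.0]]
wrist_force: [0.2, 0.0, -1.7]
gripper_width: 0.117
gripper_force: 30.0
```

Request:
drive_tool(
  moves=[
    {"delta_pos": [0, 0, 0], "turn": 0, "claw": 0.0},
  ],
)

```text
time_s: 8.45
tcp_pos: [0.5289, -0.1864, 0.2517]
ee_rot: [[0.964, -0.265, -0.001], [-0.265, -0.964, -0.0], [-0.001, 0.001, -1.0]]
wrist_force: [-0.5, 0.4, -0.8]
gripper_width: 0.114
gripper_force: 30.0
```

```bash
cat > m.py <<'E'
from h import *
from scipy.optimize import least_squares
s=monitor.sense();R=s['ee_rot'];p=s['tcp_pos']
def circ(xy):
    q=cv2.convexHull(xy.astype(np.float32))[:,0]
    return q
def fit(q,r):
    o=least_squares(lambda c:np.hypot(*(q-c).T)-r,q.mean(0),loss='soft_l1',f_scale=.5);return o.x.round(2),np.abs(o.fun).mean().round(2)
c=cap('wrist');save(c,'w4.png');T=(cloud(c)-p)@R*1000
m=(T[...,2]>31)&(T[...,2]<37)&(np.hypot(T[...,0],T[...,1])<21)
a=T[m];q=circ(a[:,:2]);q=q[q[:,0]>3];print('collar',fit(q,18),'z',np.median(a[:,2]))
A=np.c_[a[:,:2],np.ones(len(a))];print('tilt',np.linalg.lstsq(A,a[:,2],rcond=None)[0].round(3))
b=T[(T[...,2]<-25)&(T[...,2]>-43)&(np.abs(T[...,0])<25)&(np.abs(T[...,1])<9)];print('blade top',b.min(0),b.max(0),len(b))
ctr,ang,Ar,r,I,M=cross(c,pre=(.5712,-.1992));print('cross',ctr,ang,Ar,'tool',((np.r_[ctr,.15]-p)@R*1000).round(2))
cv2.imwrite('pics/x4.png',np.vstack([cv2.imread('pics/w4.png'),cv2.resize(cv2.cvtColor(np.hstack([I,(M*255).astype(np.uint8)]),8),(360,180))[:, :].copy() if 0 else np.zeros((0,560,3),np.uint8)]))
plan([.5712,-.1992,.25],-15.5)
E
python3 m.py
```

```text
collar (array([-1.57, -0.64]), np.float64(0.14)) z 35.1729867812422
tilt [1.1000e-02 1.0000e-03 3.5159e+01]
blade top [-24.12602921  -8.95616732 -42.98981021] [ 22.30803366   8.99310274 -25.00212286] 1740
cross [ 0.57119853 -0.19909558] -15.605860609900917 349.6875 tool [ 44.27   1.02 101.68]
t 8.5 tcp [ 0.5291 -0.1864  0.2522] yaw -15.39 F [ 0.8 -0.2 -1.3] j [ -2.8  14.7  -6.    0.  -69.4  77.4]
tool delta mm [44.   1.2  2.3]
turn rad 0.0019
```

View pics/w4.png

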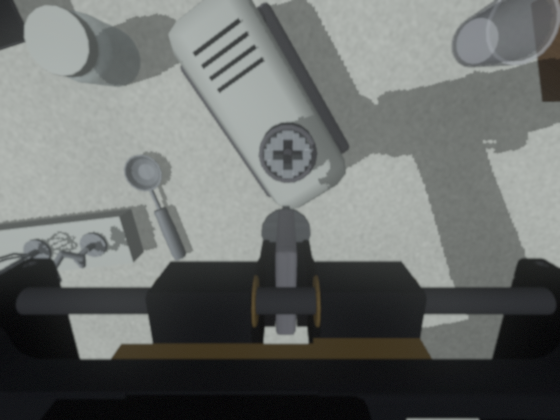

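The wrist view shows the cross socket at (287,153) just ahead of the held collar at (286,228), and their orientation matches. The offset to align is x +45.4, y +1.6 in tool axes.

Request:
drive_tool(
  moves=[
    {"delta_pos": [20, 0.8, 0], "turn": 0.002, "claw": 0.0},
    {"delta_pos": [18, 0.8, 0], "turn": 0, "claw": 0.0},
    {"delta_pos": [7.4, 0, 0], "turn": 0, "claw": 0.0},
    {"delta_pos": [0, 0, 15], "turn": 0, "claw": 0.0},
    {"delta_pos": [0, 0, 13], "turn": 0, "claw": 0.0},
    {"delta_pos": [0, 0, 5], "turn": 0, "claw": 0.0},
    {"delta_pos": [0, 0, 2], "turn": 0, "claw": 0.0},
    {"delta_pos": [0, 0, 2], "turn": 0, "claw": 0.0},
    {"delta_pos": [0, 0, 0], "turn": 0, "claw": 0.0},
  ],
)

```text
time_s: 9.62
tcp_pos: [0.5723, -0.2001, 0.2154]
ee_rot: [[0.963, -0.269, 0.0], [-0.269, -0.963, -0.0], [0.0, -0.0, -1.0]]
wrist_force: [-0.4, -0.3, -1.8]
gripper_width: 0.114
gripper_force: 30.0
```

Request:
drive_tool(
  moves=[
    {"delta_pos": [0, 0, 2], "turn": 0, "claw": 0.0},
    {"delta_pos": [0, 0, 2], "turn": 0, "claw": 0.0},
    {"delta_pos": [0, 0, 0], "turn": 0, "claw": 0.0},
  ],
)

```text
time_s: 10.0
tcp_pos: [0.5721, -0.2, 0.2109]
ee_rot: [[0.963, -0.269, -0.0], [-0.269, -0.963, 0.0], [-0.0, 0.0, -1.0]]
wrist_force: [-0.7, 0.2, -1.4]
gripper_width: 0.112
gripper_force: 30.0
```

The tip is 5 mm into the mouth with no contact force. Continuing.

Request:
drive_tool(
  moves=[
    {"delta_pos": [0, 0, 3], "turn": 0, "claw": 0.0},
    {"delta_pos": [0, 0, 3], "turn": 0, "claw": 0.0},
    {"delta_pos": [0, 0, 3], "turn": 0, "claw": 0.0},
    {"delta_pos": [0, 0, 3], "turn": 0, "claw": 0.0},
    {"delta_pos": [0, 0, 0], "turn": 0, "claw": 0.0},
  ],
)

```text
time_s: 10.62
tcp_pos: [0.5723, -0.2001, 0.1997]
ee_rot: [[0.963, -0.269, 0.0], [-0.269, -0.963, -0.0], [0.0, 0.0, -1.0]]
wrist_force: [-0.8, 0.8, 3.5]
gripper_width: 0.112
gripper_force: 30.0
```

Request:
drive_tool(
  moves=[
    {"delta_pos": [0, 0, 3], "turn": 0, "claw": 0.0},
    {"delta_pos": [0, 0, 3], "turn": 0, "claw": 0.0},
    {"delta_pos": [0, 0, 0], "turn": 0, "claw": 0.0},
    {"delta_pos": [0, 0, 0], "turn": 0, "claw": 0.0},
  ],
)

```text
time_s: 11.12
tcp_pos: [0.5723, -0.2001, 0.1936]
ee_rot: [[0.963, -0.269, 0.0], [-0.269, -0.963, -0.0], [0.0, 0.0, -1.0]]
wrist_force: [-1.8, 1.3, 5.0]
gripper_width: 0.113
gripper_force: 30.0
```

Request:
drive_tool(
  moves=[
    {"delta_pos": [0, 0, 1.5], "turn": 0, "claw": 0.0},
    {"delta_pos": [0, 0, 1.5], "turn": 0, "claw": 0.0},
    {"delta_pos": [0, 0, 0], "turn": 0, "claw": 0.0},
  ],
)

```text
time_s: 11.5
tcp_pos: [0.5724, -0.2001, 0.1907]
ee_rot: [[0.963, -0.269, 0.0], [-0.269, -0.963, -0.0], [0.001, 0.0, -1.0]]
wrist_force: [-2.0, 2.1, 6.1]
gripper_width: 0.114
gripper_force: 30.0
```

Request:
drive_tool(
  moves=[
    {"delta_pos": [0, 0, 0.7], "turn": 0, "claw": 0.0},
    {"delta_pos": [0, 0, 0], "turn": 0, "claw": 0.0},
    {"delta_pos": [0, 0, 0], "turn": 0, "claw": 0.0},
  ],
)

```text
time_s: 11.88
tcp_pos: [0.5724, -0.2002, 0.1904]
ee_rot: [[0.963, -0.269, 0.001], [-0.269, -0.963, -0.0], [0.001, 0.0, -1.0]]
wrist_force: [-2.1, 0.5, 7.0]
gripper_width: 0.112
gripper_force: 30.0
```

Request:
drive_tool(
  moves=[
    {"delta_pos": [0, 0, 0.7], "turn": 0, "claw": 0.0},
    {"delta_pos": [0, 0, 0], "turn": 0, "claw": 0.0},
    {"delta_pos": [0, 0, 0], "turn": 0, "claw": 0.0},
  ],
)

```text
time_s: 12.25
tcp_pos: [0.5724, -0.2002, 0.1904]
ee_rot: [[0.963, -0.269, 0.001], [-0.269, -0.963, -0.001], [0.001, 0.0, -1.0]]
wrist_force: [-4.5, 2.3, 9.6]
gripper_width: 0.112
gripper_force: 30.0
```

Request:
drive_tool(
  moves=[
    {"delta_pos": [0, 0, 0.7], "turn": 0, "claw": 0.0},
    {"delta_pos": [0, 0, 0], "turn": 0, "claw": 0.0},
    {"delta_pos": [0, 0, 0], "turn": 0, "claw": 0.0},
  ],
)

```text
time_s: 12.62
tcp_pos: [0.5724, -0.2002, 0.1904]
ee_rot: [[0.963, -0.268, 0.001], [-0.268, -0.963, -0.001], [0.002, 0.001, -1.0]]
wrist_force: [-3.9, 2.5, 12.0]
gripper_width: 0.111
gripper_force: 30.0
```

Run:
```python
from h import *
c=cap('wrist');W=cloud(c)
s=monitor.sense();T=(W-s['tcp_pos'])@s['ee_rot']*1000
m=(T[...,2]>28)&(T[...,2]<39)&(np.hypot(T[...,0]+1,T[...,1]+.6)<17)
a=T[m];print(m.sum(),'collar z',np.median(W[m][:,2]),np.linalg.lstsq(np.c_[a[:,:2],np.ones(len(a))],a[:,2],rcond=None)[0].round(3),s['wrist_force'])
save(c,'w5.png');cv2.imwrite('pics/w5c.png',cv2.resize(cv2.imread('pics/w5.png')[150:300,190:390],None,fx=4,fy=4))
```

```text
730 collar z 0.15518200758712125 [3.0000e-02 5.0000e-03 3.5085e+01] [-4.41489885  2.99926122 11.47177568]
```

View pics/w5c.png

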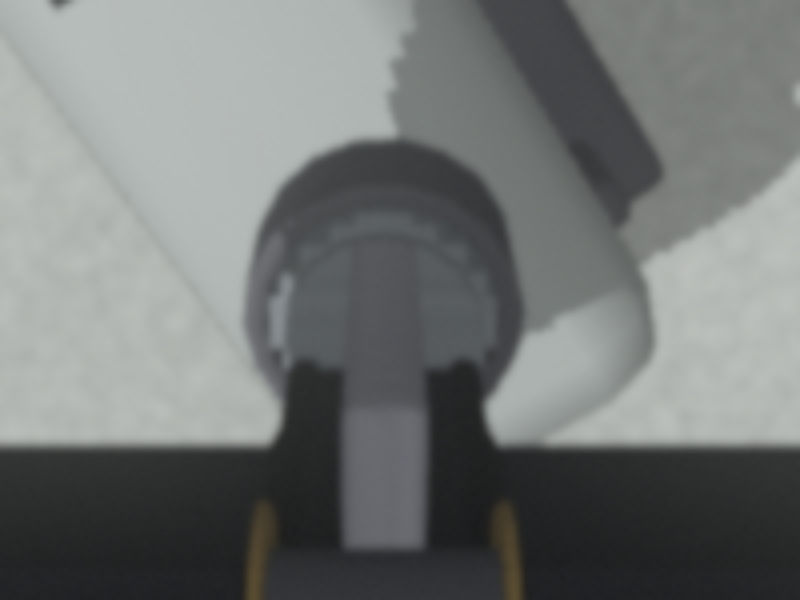

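The collar lies on the spindle, centred at about (390,320) in the crop, with its top at 155 mm, which is home. A side force of about 5 N along tool -x remains, so I'll relieve it and add a little push.

Request:
drive_tool(
  moves=[
    {"delta_pos": [-0.5, 0, 0.5], "turn": 0, "claw": 0.0},
    {"delta_pos": [-0.4, 0, 0], "turn": 0, "claw": 0.0},
    {"delta_pos": [0, 0, 0.3], "turn": 0, "claw": 0.0},
    {"delta_pos": [0, 0, 0], "turn": 0, "claw": 0.0},
    {"delta_pos": [0, 0, 0], "turn": 0, "claw": 0.0},
    {"delta_pos": [0, 0, 0], "turn": 0, "claw": 0.0},
  ],
)

```text
time_s: 13.42
tcp_pos: [0.5723, -0.2002, 0.1903]
ee_rot: [[0.963, -0.268, 0.004], [-0.268, -0.963, -0.002], [0.004, 0.001, -1.0]]
wrist_force: [-3.1, 2.6, 13.5]
gripper_width: 0.115
gripper_force: 30.0
```

Run:
```python
from h import *
c=cap('wrist');W=cloud(c)
s=monitor.sense();T=(W-s['tcp_pos'])@s['ee_rot']*1000
m=(T[...,2]>28)&(T[...,2]<39)&(np.hypot(T[...,0]+1,T[...,1]+.6)<17)
a=W[m]*1000;print(m.sum(),'collar z',np.median(a[:,2]),np.linalg.lstsq(np.c_[a[:,:2],np.ones(len(a))],a[:,2],rcond=None)[0].round(3),s['wrist_force'],s['moment'],s['tcp_pos'])
```

```text
716 collar z 155.2222159632022 [-1.00000e-02  2.00000e-03  1.61017e+02] [-3.67403674  2.59303729 13.12504367] [ 0.94260583  1.21572025 -0.01712828] [ 0.57231358 -0.20013753  0.19031042]
```

```bash
python3 -c "
from station import ticket
print(ticket.finish_job())"
```

```text
the job is handed in; nothing more can be done
None
```

The paddle beater is in the mixer socket with its collar flush on the rim, still held down at about 13 N against the spring, and the job was handed in at about 13.5 s of the 45 s allowed.

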